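# Hold the hinge leaf in line for the pin

## Task

Take the loose brass hinge leaf out of the parts tray and lower it, plate upright, between the two brass knuckles on the jamb block, gently, until all three knuckle holes line up so that a pin could be pushed straight through. Do not rest it on the jamb and do not let go: the job finishes with the gripper holding the leaf still in that position. Leave the black leaf and the pin where they are in the tray.

Things in the scene. Friction and masses are not known exactly. Their poses are not given: they have to be found in the camera images.
- brass_leaf: Loose brass hinge leaf, about 150 g. Origin: centre of its knuckle hole. Knuckle: tube along own y, 24 mm long, 18 mm outside, 10 mm hole. Plate 70 mm wide (y), 5 mm thick (x), from 14 to 76 mm above the origin (own z up); a 24 mm wide web joins them. A half turn about z makes no difference. Starts upright, knuckle down, in either station of the tray.
- brass_leaf_grip (a point): Point on the brass leaf's plate where it can be gripped across its 5 mm thickness (fingers closing along the leaf's x): 56 mm above the knuckle hole, mid-width, 20 mm below the plate's top edge. Axes as the leaf's.
- jamb_block: Fixed grey block, 80x110 mm, on a dark steel foot 92x126 mm, top 70 mm above the worktop; a brass leaf 5 mm thick is screwed flat on its top, and that leaf's two knuckles stand out in front of it (own -x side). Origin on the worktop. Position and yaw vary; it may be on either side of the tray.
- jamb_bore (a point): Where the loose leaf's hole must come: on the jamb knuckles' axis midway between them, 72.5 mm above the worktop. y along the hinge axis, z up. The knuckles (18 mm outside, 10 mm hole, 19 mm long) leave a 32 mm gap, open above and below; block and flat leaf begin 14 mm behind (+x). Lowered too far, the loose plate's lower edge lands on the knuckles with its hole 5 mm too low.
- parts_tray: Fixed blue tray, 110x200 mm, rim 18 mm high, floor 4 mm above the worktop. Origin on the worktop under its centre. Two stations at own x = -18, y = -47 and +47 mm; each holds the ends of one leaf in grey upright slots 8 mm wide, tops 42 mm above the worktop; a leaf (its y along the tray's y) lifts straight up out. The trough behind (+x) holds the pin. Position and yaw vary.
- black_leaf: Black leaf in the other station of the tray; like the brass one but its knuckle is 42 mm long, too wide for the gap. Origin in its knuckle hole. To be left alone.
- hinge_pin: Steel hinge pin, 6 mm diameter, 72 mm long, lying along y in the tray's rear trough; origin at its middle. To be left alone.
Mind the look-alikes: they are no part of the job. What is shaped like the brass_leaf but orange is not meant.

How it is judged:
On the way:
1. the brass leaf is lifted clear of the tray in the gripper (height (world z) of brass_leaf above 0.055 m and contact force between the fingers and brass_leaf above 1 N and contact force between brass_leaf and parts_tray below 0.05 N), for 0.2 s.
At the end, for the whole second after the job is handed in: Leaf gripped (over 1 N), still (under 20 mm/s), upright within 0.15 rad; its hole within 3 mm of the jamb axis fore-aft and in height, 4.5 mm along it, axes parallel within 0.09 rad, pressing on the jamb under 10 N; black leaf and pin within 20 mm of their starts (x of brass_leaf in the frame of jamb_bore between -0.003 and 0.003 m and y of brass_leaf in the frame of jamb_bore between -0.0045 and 0.0045 m and z of brass_leaf in the frame of jamb_bore between -0.003 and 0.003 m and angle between the y axis of brass_leaf and the y axis of jamb_bore, either way round below 0.09 rad and angle between brass_leaf's own z axis and vertical below 0.15 rad and linear speed of brass_leaf below 0.02 m/s and contact force between the fingers and brass_leaf above 1 N and contact force between brass_leaf and jamb_block below 10 N and distance of each of black_leaf, hinge_pin from where it was at the start of the episode below 0.02 m); the arm keeps its last pose, push and grip.
It fails at once if the brass leaf is forced against the jamb with more than 40 N (contact force between brass_leaf and jamb_block above 40 N).
It fails at once if the black leaf or the pin is displaced by more than 30 mm (distance of any of black_leaf, hinge_pin from where it was at the start of the episode above 0.03 m).
It also fails if it takes over 40 s, if anything falls off the work surface, if the arm or the gripper's body presses on something with over 40 N, if the wrist force passes 120 N, or if a joint passes its speed limit or range.

## Robot

A 7-joint arm with a two-finger parallel gripper is mounted at the origin on a cart in front of the work surface, level with it; the furniture and walls round the work are solid. World frame = base frame: x ahead of the robot, y to its left, z up, the work surface at z = 0. Lengths are in m, angles in rad, forces in N, time in s.
With the tool pointing down it reaches from about 0.4 to 0.85 m from the base axis. Payload 10.4 kg.
Tool frame: the origin (TCP) lies on the centre line of the jaws, within the pads' length; the fingertips stand 8 mm ahead of it and the grasp point (between the pads) lies 11 mm behind it (r.finger_overhang is the distance from the TCP to the fingertips, in m); z points along the fingers, y is the line along which they close (so a half turn about z gives the same grasp; the last joint's range is limited). The gripper opens to 87 mm and grips with 3 to 60 N. Pads are 19 mm wide; open, the fingers measure 117 mm over their backs; the gripper's body (75 mm by 190 mm) begins 51 mm behind the grasp point.
Start: joints at [-1.305, 0.332, -0.065, 1.46, 0.022, 1.35, -0.088], TCP at [0.178, 0.599, 0.231] pointing down, gripper open.
Joint ranges: [-2.6, 2.6], [-0.5, 2.12], [-1.47, 1.34], [0.16, 2.42], [-1.27, 4.41], [0.06, 2.06], [-2.6, 2.6]. Speed limits (rad/s): [2.22, 2.22, 2.79, 2.79, 3.14, 3.14, 3.14].

## Interface

Orientations are given as a unit quaternion [x, y, z, w].
In Python, from bench import r, vision gives the robot as it stands.
- The arm moves only by the tool drive_tool, never from a script. Its argument "series" is a list of rows, each a list of 2 entries, a list of its own where there are three numbers: the shift along the world's x, y, z in cm, then the turn about the world's z in degrees. A call has exactly 10 rows; each row shifts and turns the commanded pose from where the row before left it; what a row does not reach is not made up. A row lasts 1/8 s, in which the tool goes at most 62.5 mm and 10.7 degrees, less where a joint would pass 70% of its speed; a pose out of reach is approached as far as the arm can. A call with a gripper value outside its range is refused whole. "hand" is the closure, from 0 (fully open) to 1 (shut), set as the call begins (left out, the last holds). The fingers move at their own pace and stop on an object; "newtons" is the grip in N (left out, the last holds). Time passes only in rows, so rows that do not move let the fingers close, or fill a call up. It gives the time, the measured TCP pose, the force, the opening and the grip force at its end, in the units of the state.
- r.read_state(): the state, without advancing time (a new reading comes with each control period).
- vision.camera(name): name is "side" or "top" or "wrist"; returns a dict with "color" (480x640x3 uint8, red, green, blue), "intrinsics" (3x3 intrinsics, pixels), "R" (3x3) and "t" (3): a world point X has camera coordinates R X + t; the wrist camera has in their place "mount" (4x4, takes a point from camera to tool coordinates, whose origin is the TCP and whose axes are the flange's). Camera axes: x right, y down, z forward; pixel columns grow to the right and rows downward; lengths in m; the calibration is good to about 2 mm. A picture is of the moment at which its call begins: read the wrist's pose just before it. There is no depth.
- r.close_job(): hands the job in; it is judged then, once.
The state is a dict: "time": time; "joint_positions": joint angles; "joint_vel": joint speeds; "joint_torque": joint torques, N m; "ee_pos": TCP position; "eef_rot": TCP orientation; "ft_force": force on the tool from outside, world axes, zero at the start; "torque": the same for the moment, N m; "width": finger opening in m; "grip_force": force on a finger pad.
Only numpy, scipy, OpenCV 4.12 (cv2) and the standard library are available. Lean on these libraries where they do the work, as an engineer would, in place of code of your own. Each camera call takes 0.05 s, during which the arm holds its last target. There are 200 camera calls.

## Working session

There is one attempt and no reset: what is moved stays moved. The work goes in short steps, Python scripts to look and compute and a tool call to move; the robot and the scene stay as the last step left them, time stands still between calls to the robot, and variables do not carry over. Pictures are saved under pics/ and viewed, at most 10 in all, crops included, and the job is handed in when it is done.

Besides the shell and the picture viewer there is one more tool, called by a JSON object that holds its "op" and its "data", one argument or row to a line. drive_tool: Moves the arm, as the interface text tells. Its arguments: {"type":"object","properties":{"series":{"type":"array"},"hand":{"type":"number"},"newtons":{"type":"number"}},"required":["series"]}

```bash
mkdir -p pics; ls
python3 - <<'E'
from bench import r, vision
import cv2,pickle
s=r.read_state(); print(s)
d={}
for n in("side","top","wrist"):
    c=vision.camera(n); d[n]=c; cv2.imwrite(f"pics/{n}0.png",c["color"][:,:,::-1]); print(n,{k:v for k,v in c.items() if k!="color"})
d["state"]=s
pickle.dump(d,open("d0.pkl","wb"))
E
```

```text
pics
{'time': 0.0, 'joint_positions': array([-1.30463685,  0.33287965, -0.06471717,  1.46096263,  0.02161822,
        1.34986067, -0.08844908]), 'joint_vel': array([ 0.00049307, -0.00030927, -0.00136642, -0.00149945,  0.00245676,
       -0.00059545, -0.00106069]), 'joint_torque': array([ 1.14723764e-03, -6.23262835e+01,  2.56051007e-02, -3.89884472e+01,
       -6.13094377e-02,  4.01148247e-02,  1.58159487e-04]), 'ee_pos': array([0.17787148, 0.59876566, 0.22973893]), 'eef_rot': array([ 1.43832796e-01,  9.89601752e-01, -7.04116569e-04, -6.35437319e-05]), 'ft_force': array([0.10934276, 0.62197056, 0.40794716]), 'torque': array([-0.01200781,  0.03280142, -0.02417662]), 'grip_force': 0.0, 'width': 0.08675170452244238}
side {'intrinsics': array([[457.59425003,   0.        , 313.5992041 ],
       [  0.        , 457.59425003, 244.60916958],
       [  0.        ,   0.        ,   1.        ]]), 'R': array([[ 0.89700352, -0.44137772, -0.02388308],
       [-0.25365373, -0.46974111, -0.84557854],
       [ 0.36200066,  0.76454496, -0.53331653]]), 't': array([-0.48627499,  0.20131372,  0.67240623])
[... 203 characters left out ...]
0.99997581, -0.00539688],
       [-0.99402695, -0.00377324, -0.1090696 ],
       [ 0.1090466 ,  0.00584324, -0.99401946]]), 't': array([0.02766592, 0.54240579, 0.8614063 ])}
wrist {'intrinsics': array([[421.51997978,   0.        , 320.46545362],
       [  0.        , 421.51997978, 236.86674454],
       [  0.        ,   0.        ,   1.        ]]), 'mount': array([[ 5.27609942e-04, -9.55076220e-01, -2.96359807e-01,
         8.14084032e-02],
       [ 9.99999525e-01,  7.46851170e-04, -6.26569785e-04,
         4.62603259e-04],
       [ 8.19758571e-04, -2.96359336e-01,  9.55076160e-01,
        -1.53104831e-01],
       [ 0.00000000e+00,  0.00000000e+00,  0.00000000e+00,
         1.00000000e+00]])}
```

View pics/top0.png

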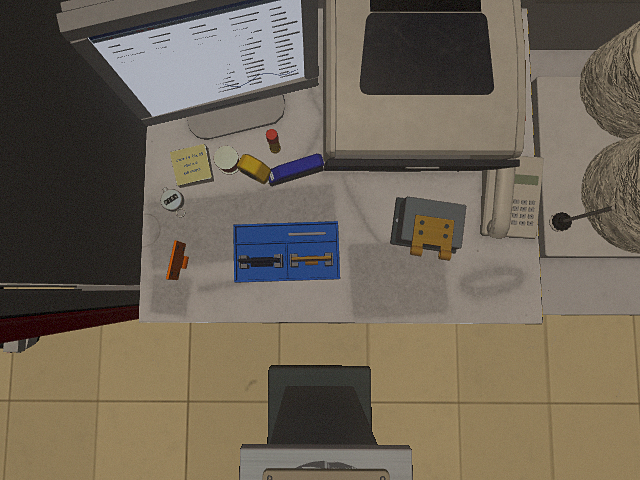

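View pics/side0.png

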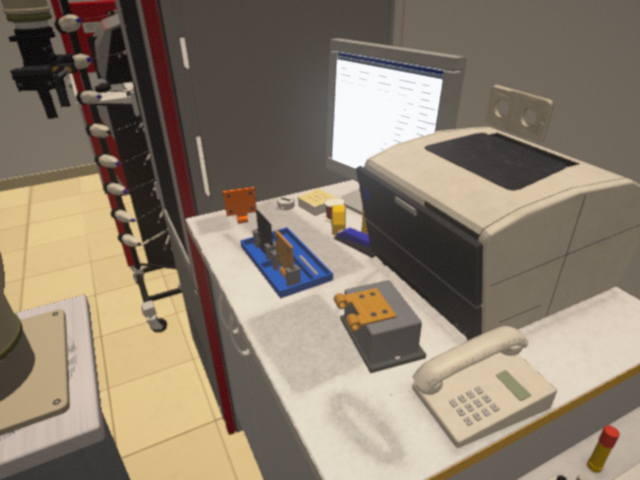

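Top view: the tray is at (287,252), with a brass-yellow leaf in its right station at (311,259), a black leaf in its left station at (261,261) and the pin at (307,233). The jamb is at (430,228), with knuckles at about (416,253) and (444,257). An orange look-alike stands off the tray at (177,260).
In the side view the brass leaf is at (286,255), the black at (263,225) and the orange at (240,202).
The leaf at (311,259) fits because it is brass-yellow and in a tray station. I'll confirm that in an enlarged crop.

Run:
```python
import cv2,numpy as np
t=cv2.imread("pics/top0.png");s=cv2.imread("pics/side0.png")
f=lambda i,x,y:cv2.resize(i[y:y+60,x:x+80],(400,300),interpolation=cv2.INTER_CUBIC)
cv2.imwrite("pics/crop1.png",np.vstack([np.hstack([f(t,265,225),f(t,390,200)]),np.hstack([f(s,245,225),f(s,328,275)])]))
```

```text
(no output)
```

View pics/crop1.png

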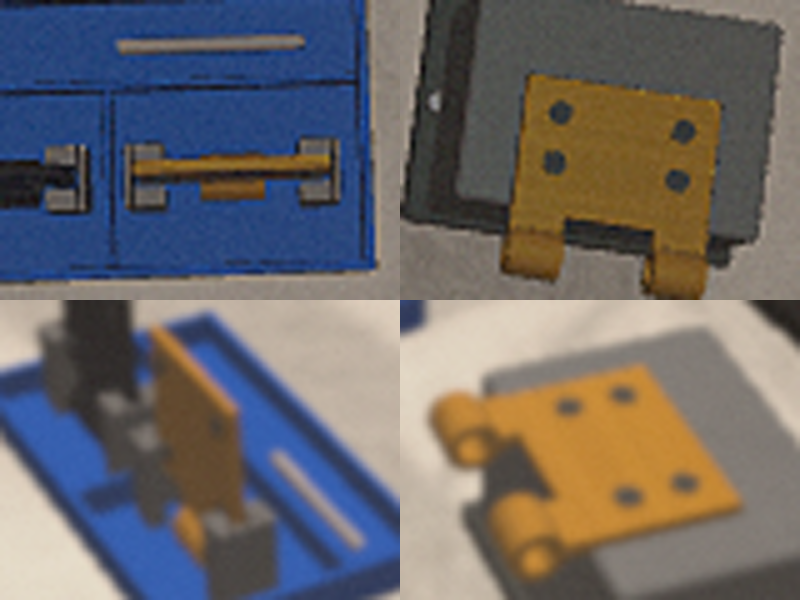

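The crop confirms it: the leaf in the right-hand station is brass-yellow with a short knuckle, and its neighbour is black. Next I'll triangulate the leaf's top corners and the jamb plate from the top and side views.

```bash
cat > h.py <<'E'
import numpy as np
from scipy.spatial.transform import Rotation as Ro
def cam(c,s=None):
    """K, R, t ; wrist camera gets its pose from the state"""
    if "R" in c: return c["intrinsics"],c["R"],c["t"]
    M=c["mount"]; T=Ro.from_quat(s["eef_rot"]).as_matrix()
    Rw=T@M[:3,:3]; p=T@M[:3,3]+s["ee_pos"]
    return c["intrinsics"],Rw.T,-Rw.T@p
def ray(C,uv):
    K,R,t=C; d=R.T@np.linalg.solve(K,[*uv,1.]); return -R.T@t,d/np.linalg.norm(d)
def tri(obs):
    A=np.zeros((3,3));b=np.zeros(3);rs=[ray(*o) for o in obs]
    for o,d in rs: P=np.eye(3)-np.outer(d,d);A+=P;b+=P@o
    X=np.linalg.solve(A,b); return X,[np.linalg.norm(np.cross(X-o,d)) for o,d in rs]
def atz(C,uv,z):
    o,d=ray(C,uv); return o+d*(z-o[2])/d[2]
def proj(C,X):
    K,R,t=C; q=K@(R@np.asarray(X)+t); return q[:2]/q[2]
E
python3 - <<'E'
import pickle,numpy as np
from h import *
np.set_printoptions(precision=4,suppress=True)
d=pickle.load(open("d0.pkl","rb"));T=cam(d["top"]);S=cam(d["side"])
for n,a,b in[("leafL",(291.6,258),(276,230.6)),("leafR",(331.2,257.4),(292.6,247)),("plL",(415.4,215),(377,287.6)),("plR",(454,220),(396.4,316.4))]:
    X,e=tri([(T,a),(S,b)]);print(n,X,np.round(e,4))
for uv in[(408,221.5-0)]:pass
# jamb knuckle front ends at z~.0725 in top image (front silhouettes), plate front corners at z=.075
for n,uv,z in[("kL outer",(396.4-0+14.0,246),.0725),("kL",(402.4-0,246),.0725)]:print(n,atz(T,uv,z))
for n,uv in[("fl",(490.4,0))]:pass
print("tray corners z=.018",[atz(T,u,.018)[:2] for u in[(234,224),(338,222),(340,277),(234,282)]])
for n,uv in[("kL l/r back",(410.6,246.6)),("kL r",(422.4,247)),("kR l",(439,252)),("kR r",(451.4,253)),("kL front",(416,255)),("kR front",(444.8,258.8))]:print(n,atz(T,uv,.075)[:2])
E
```

```text
leafL [0.4963 0.0606 0.0864] [0.0001 0.0001]
leafR [ 0.4983 -0.0087  0.0884] [0.0009 0.0009]
plL [ 0.5756 -0.1599  0.0742] [0.0008 0.0008]
plR [ 0.566  -0.2286  0.0722] [0.0004 0.0004]
kL outer [ 0.5194 -0.1499  0.0725]
kL [ 0.5193 -0.1357  0.0725]
tray corners z=.018 [array([0.565, 0.174]), array([ 0.5696, -0.0243]), array([ 0.4651, -0.0278]), array([0.4549, 0.1716])]
kL l/r back [ 0.5181 -0.1497]
kL r [ 0.5175 -0.1706]
kR l [ 0.5087 -0.1998]
kR r [ 0.507  -0.2216]
kL front [ 0.5032 -0.159 ]
kR front [ 0.4967 -0.2097]
```

Both checks hold: the leaf measures 69 mm wide with its top at about 88 mm, and the jamb plate 69 mm wide at about 73 mm. The leaf centre is near (0.4975, 0.026) with yaw about 1.5°. The bore is near (0.509, -0.185) with yaw about -8°. I'll swing in, keeping clear of the cabinet on the left.

{"op": "drive_tool", "data": {
  "series": [
    [[0.5,-5,0],-7],
    [[0.5,-5,0],-7],
    [[0.7,-5,0],-7],
    [[1,-5,0],-7],
    [[2,-4.5,0],-7],
    [[4,-4,0],-7],
    [[4,-4,0],-7],
    [[4,-4.5,0],-7],
    [[3.5,-5,0],-7],
    [[3,-5,0],-7]
  ],
  "hand": 0,
  "newtons": 30
}}

```text
time: 1.4
ee_pos: [0.4109, 0.1272, 0.2306]
eef_rot: [0.687, 0.727, 0.0, 0.0]
ft_force: [0.8, 0.5, -0.1]
width: 0.0871
grip_force: 0.0
```

{"op": "drive_tool", "data": {
  "series": [
    [[2,-4,0],-2],
    [[2,-5,0],0],
    [[2,-5,0],0],
    [[1,-5,0],0],
    [[0,0,0],0],
    [[0,0,0],0],
    [[0,0,0],0],
    [[0,0,0],0],
    [[0,0,0],0],
    [[0,0,0],0]
  ]
}}

```text
time: 2.65
ee_pos: [0.48, -0.0606, 0.2306]
eef_rot: [0.698, 0.716, 0.0, -0.0]
ft_force: [-0.9, 0.5, 0.7]
width: 0.0869
grip_force: 0.0
```

```bash
cat > shot.py <<'E'
import sys,pickle,cv2
from bench import r,vision
n=sys.argv[1]; s=r.read_state(); c=vision.camera("wrist"); c["state"]=s
pickle.dump(c,open(n+".pkl","wb")); cv2.imwrite(f"pics/{n}.png",c["color"][:,:,::-1]); print(s["time"],s["ee_pos"],s["eef_rot"])
E
python3 shot.py w1
```

```text
2.65 [ 0.47996393 -0.0606471   0.23057179] [ 6.97942965e-01  7.16153345e-01  6.69551382e-05 -4.76001150e-06]
```

View pics/w1.png

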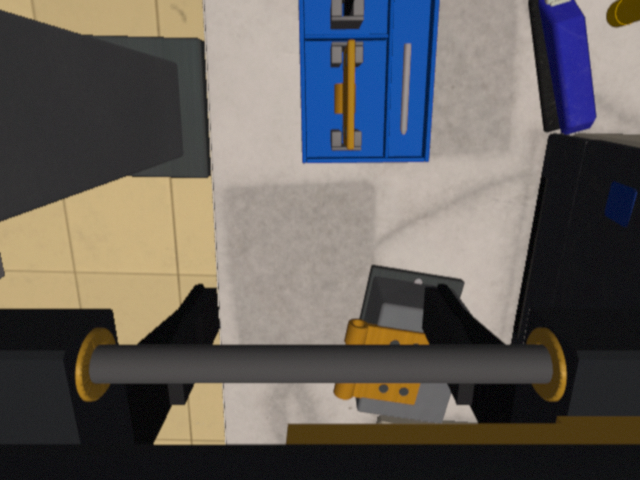

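{"op": "drive_tool", "data": {
  "series": [
    [[0,-5,0],0],
    [[0,-5,0],0],
    [[0,-3,0],0],
    [[0,0,0],0],
    [[0,0,0],0],
    [[0,0,0],0],
    [[0,0,0],0],
    [[0,0,0],0],
    [[0,0,0],0],
    [[0,0,0],0]
  ]
}}

```text
time: 3.95
ee_pos: [0.48, -0.1908, 0.2306]
eef_rot: [0.698, 0.716, 0.0, 0.0]
ft_force: [0.7, 0.2, -0.3]
width: 0.0869
grip_force: 0.0
```

```bash
python3 shot.py w2
```

```text
3.95 [ 0.47996948 -0.19084042  0.23057799] [6.98077376e-01 7.16022330e-01 3.00537502e-05 1.43458934e-05]
```

View pics/w2.png

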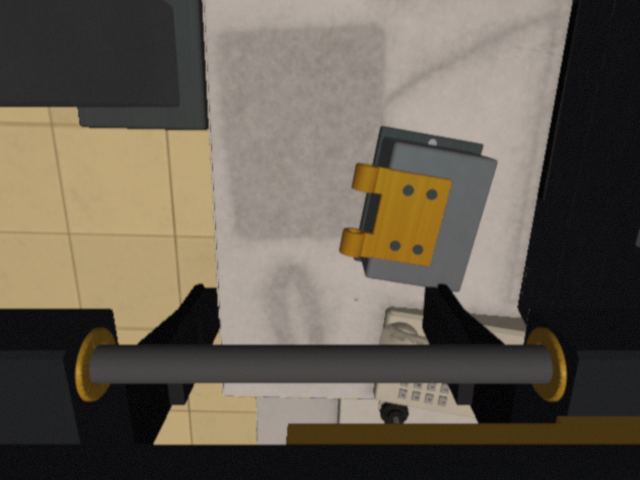

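w1: the brass leaf runs from (351,40) to (350,150), with its knuckle at (340,98). w2: the jamb is clear, with knuckles at (367,178) and (352,243) and rear plate corners at (451,179) and (432,265). I'll enlarge both for exact pixels.

Run:
```python
import cv2,numpy as np
a=cv2.imread("pics/w1.png");b=cv2.imread("pics/w2.png")
f=lambda i,x,y,w,h,k:cv2.resize(i[y:y+h,x:x+w],(w*k,h*k),interpolation=cv2.INTER_CUBIC)
o=np.zeros((600,800,3),np.uint8)
p=f(a,320,30,50,130,4); o[:520,:200]=p           # leaf: x=320+u/4, y=30+v/4
q=f(b,332,155,130,120,4); o[:480,220:740]=q      # jamb: x=332+(u-220)/4, y=155+v/4
cv2.imwrite("pics/crop2.png",o)
```

```text
(no output)
```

View pics/crop2.png

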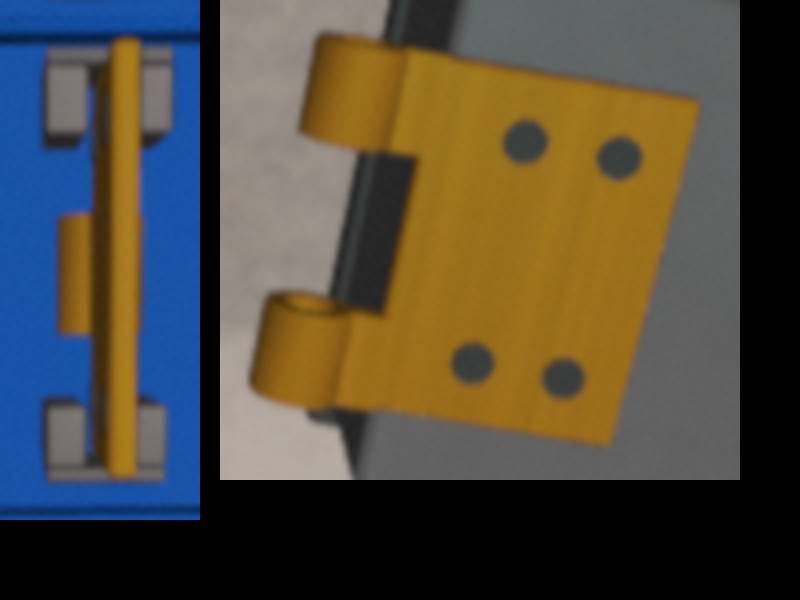

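Run:
```python
import pickle,numpy as np
from h import *
from scipy.optimize import least_squares
np.set_printoptions(precision=4,suppress=True)
d=pickle.load(open("d0.pkl","rb"));T=cam(d["top"]);S=cam(d["side"])
w1=pickle.load(open("w1.pkl","rb"));W1=cam(w1,w1["state"]);w2=pickle.load(open("w2.pkl","rb"));W2=cam(w2,w2["state"])
for n,a,b,c in[("leaf+y",(351.4,39.5),(291.6,258),(276,230.6)),("leaf-y",(350.5,149.5),(331.2,257.4),(292.6,247))]:
    print(n,tri([(W1,a),(T,b)]),tri([(W1,a),(T,b),(S,c)]),"at .089:",atz(W1,a,.089),atz(T,b,.089))
for n,a,b,c in[("pl+y",(451.75,179.5),(415.4,215),(377,287.6)),("pl-y",(429.5,266.25),(454,220),(396.4,316.4))]:
    print(n,tri([(W2,a),(T,b),(S,c)]),"at .075:",atz(W2,a,.075),atz(T,b,.075))
cor={'W':[(451.75,179.5),(429.5,266.25)],'T':[(415.4,215),(454,220)]}
fr={'W':[(356.5,163.75),(352.25,188),(343.5,229.25),(339.5,251.75)],'T':[(416,255),(444.8,258.8)]}
CC={'W':W2,'T':T}
def res(p,ks):
    x,y,a,L=p;ex=np.array([np.cos(a),np.sin(a),0]);ey=np.array([-np.sin(a),np.cos(a),0]);B=np.array([x,y,.0725]);e=[]
    for k in ks:
        for uv,sy in zip(cor[k],(1,-1)): e+=list(B+[0,0,.0025]+L*ex+sy*.035*ey-atz(CC[k],uv,.075))[:2]
        for uv in fr[k]:
            o,v=ray(CC[k],uv);nn=np.cross(v,ey);nn/=np.linalg.norm(nn);e.append(abs((B-o)@nn)-.009)
    return e
for ks in("W","T","WT"):
    q=least_squares(res,[.509,-.185,-.14,.06],args=(ks,),x_scale=[.01,.01,.1,.01]);print(ks,q.x,np.degrees(q.x[2]),"res mm",np.array(q.fun)*1e3)
```

```text
leaf+y (array([0.4954, 0.0597, 0.1083]), [np.float64(0.0003817137216233363), np.float64(0.00038171372162335243)]) (array([0.4967, 0.0617, 0.0859]), [np.float64(0.0011700800469066632), np.float64(0.001093019719026643), np.float64(0.00017605035981590775)]) at .089: [0.497  0.0623 0.089 ] [0.4962 0.0605 0.089 ]
leaf-y (array([ 0.5001, -0.0092,  0.066 ]), [np.float64(0.0012030269828491795), np.float64(0.0012030269828491912)]) (array([ 0.499 , -0.0078,  0.0876]), [np.float64(0.0011846721446978656), np.float64(0.0015577633454280347), np.float64(0.000635013908637117)]) at .089: [ 0.4997 -0.0068  0.089 ] [ 0.4975 -0.0084  0.089 ]
pl+y (array([ 0.5761, -0.1592,  0.0737]), [np.float64(0.0010046577280308055), np.float64(0.0012258023785689175), np.float64(0.0007513854381648848)]) at .075: [ 0.5762 -0.1581  0.075 ] [ 0.5748 -0.1594  0.075 ]
pl-y (array([ 0.5667, -0.2282,  0.0719]), [np.float64(0.001070815073521216), np.float64(0.000690675310206503), np.float64(0.0008244073879270093)]) at .075: [ 0.5668 -0.2267  0.075 ] [ 0.566  -0.2279  0.075 ]
W [ 0.5099 -0.1837 -0.1405  0.0622] -8.050468041756684 res mm [ 0.2298  0.3591 -0.2298 -0.3591 -0.0206 -0.3213  0.2927  0.0492]
T [ 0.5091 -0.1858 -0.1274  0.0617] -7.302000273642178 res mm [ 0.0653  0.438  -0.0653 -0.438  -0.0124  0.0124]
WT [ 0.5096 -0.1847 -0.1353  0.0619] -7.751695899346103 res mm [-0.5142 -0.2384 -0.6123 -1.0068 -0.3635 -0.5696  0.214   0.0669  0.9009
  1.0246  0.2256  0.2206  0.5139  0.1378]
```

Leaf top centre is about (0.498, 0.027) with yaw about 1.7°, and the tool is already at 1.5°. The bore is about (0.5097, -0.1845) with yaw about -7.9°. Now I'll move above the leaf.

{"op": "drive_tool", "data": {
  "series": [
    [[0.4,4.5,0],0],
    [[0.5,5,0],0],
    [[0.5,5,0],0],
    [[0.4,4.5,0],0],
    [[0,2.8,0],0],
    [[0,0,-4],0],
    [[0,0,-4],0],
    [[0,0,-3],0],
    [[0,0,0],0],
    [[0,0,0],0]
  ]
}}

```text
time: 5.25
ee_pos: [0.4987, 0.0271, 0.1218]
eef_rot: [0.698, 0.716, 0.001, 0.0]
ft_force: [-0.2, -0.2, 0.6]
width: 0.0874
grip_force: 0.0
```

Run:
```python
from bench import r,vision
import cv2,numpy as np
t=vision.camera("top")["color"][:,:,::-1];s=vision.camera("side")["color"][:,:,::-1]
f=lambda i,x,y:cv2.resize(i[y:y+120,x:x+100],(400,480),interpolation=cv2.INTER_CUBIC)
cv2.imwrite("pics/crop3.png",np.hstack([f(t,260,190),f(s,230,180)]))
```

```text
(no output)
```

View pics/crop3.png

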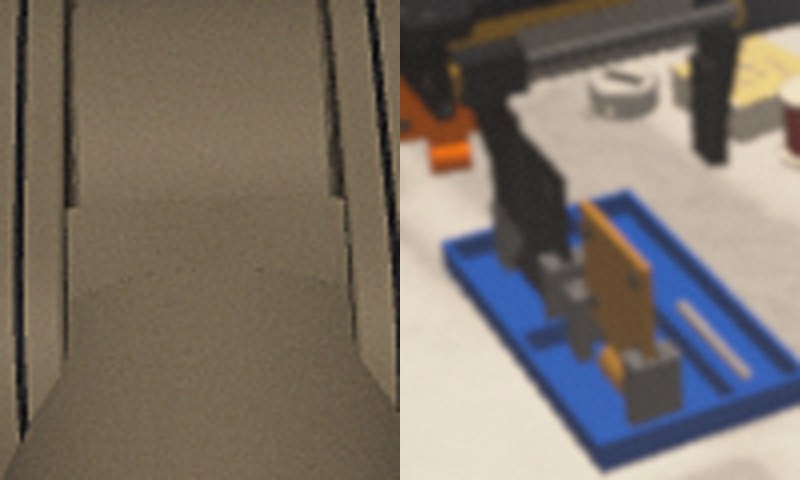

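The arm hides the top view, but the side view shows the fingers on either side of the leaf's plane. I'll descend and grip.

{"op": "drive_tool", "data": {
  "series": [
    [[0,0,-2],0],
    [[0,0,-2],0],
    [[0,0,-1.2],0],
    [[0,0,-0.6],0],
    [[0,0,-0.4],0],
    [[0,0,0],0],
    [[0,0,0],0],
    [[0,0,0],0],
    [[0,0,0],0],
    [[0,0,0],0]
  ]
}}

```text
time: 6.6
ee_pos: [0.498, 0.0271, 0.0586]
eef_rot: [0.698, 0.716, 0.0, 0.0]
ft_force: [0.2, 0.6, -0.5]
width: 0.0869
grip_force: 0.0
```

{"op": "drive_tool", "data": {
  "series": [
    [[0,0,0],0],
    [[0,0,0],0],
    [[0,0,0],0],
    [[0,0,0],0],
    [[0,0,0],0],
    [[0,0,0],0],
    [[0,0,0],0],
    [[0,0,0],0],
    [[0,0,0],0],
    [[0,0,0],0]
  ],
  "hand": 1,
  "newtons": 30
}}

```text
time: 7.85
ee_pos: [0.498, 0.0272, 0.0586]
eef_rot: [0.698, 0.716, 0.0, 0.0]
ft_force: [0.6, 0.5, -0.7]
width: 0.0047
grip_force: 30.0
```

{"op": "drive_tool", "data": {
  "series": [
    [[0,0,0.5],0],
    [[0,0,1],0],
    [[0,0,1.5],0],
    [[0,0,2.5],0],
    [[0,0,3],0],
    [[0,0,3],0],
    [[0,0,2.5],0],
    [[0,0,1],0],
    [[0,0,0],0],
    [[0,0,0],0]
  ]
}}

```text
time: 9.1
ee_pos: [0.4975, 0.0271, 0.2077]
eef_rot: [0.698, 0.716, -0.001, -0.0]
ft_force: [-1.3, 0.1, -2.0]
width: 0.0049
grip_force: 30.0
```

{"op": "drive_tool", "data": {
  "series": [
    [[0,-2,0],0],
    [[0.1,-3,0],-1],
    [[0.1,-3,0],-2],
    [[0.2,-3,0],-2],
    [[0.2,-3,0],-2],
    [[0.2,-3,0],-1.4],
    [[0.2,-2.5,0],-1],
    [[0.1,-1.2,0],0],
    [[0.1,-0.5,0],0],
    [[0,0,0],0]
  ]
}}

```text
time: 10.35
ee_pos: [0.5101, -0.1844, 0.2084]
eef_rot: [0.754, 0.657, -0.0, -0.0]
ft_force: [-0.4, 0.0, -2.7]
width: 0.0048
grip_force: 30.0
```

Run:
```python
from bench import r,vision
import cv2,numpy as np,pickle
s0=r.read_state();c=vision.camera("side");print(s0)
pickle.dump((s0,c),open("s4.pkl","wb"))
s=c["color"][:,:,::-1]
cv2.imwrite("pics/crop4.png",cv2.resize(s[200:350,300:460],(640,600),interpolation=cv2.INTER_CUBIC))
```

```text
{'time': 10.35, 'joint_positions': array([-0.47734324,  0.20074839,  0.84471029,  1.74915364, -0.15718707,
        1.26205708,  0.26713669]), 'joint_vel': array([-0.01247007, -0.00810342, -0.00653959,  0.00399208,  0.00281469,
        0.00203943, -0.00574141]), 'joint_torque': array([ 8.15248992e-01, -3.68698740e+01,  6.87110022e+00, -3.85748470e+01,
       -3.87939939e-02,  2.92356958e-02,  1.62847931e-01]), 'ee_pos': array([ 0.5100647 , -0.18443666,  0.20837884]), 'eef_rot': array([ 7.54279078e-01,  6.56553921e-01, -5.79474434e-05, -1.38344658e-04]), 'ft_force': array([-0.35526372,  0.02717518, -2.71447288]), 'torque': array([-0.09771413,  0.08994849, -0.03662346]), 'grip_force': 29.998201159760356, 'width': 0.004827199908839843}
```

View pics/crop4.png

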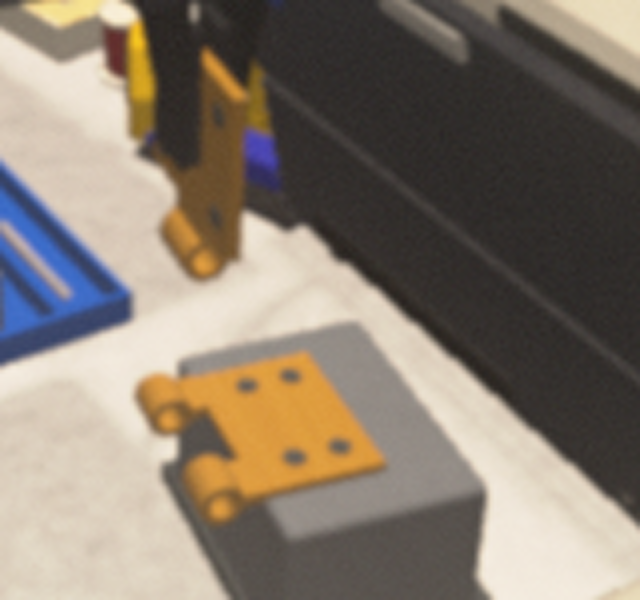

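Run:
```python
import pickle,numpy as np
from h import *
np.set_printoptions(precision=2,suppress=True)
s,c=pickle.load(open("s4.pkl","rb"));S=cam(c)
def P(x,y,z,yaw,l):a=np.radians(yaw);return proj(S,[x-np.sin(a)*l,y+np.cos(a)*l,z])
ex,ey,_=s["ee_pos"];R=Ro.from_quat(s["eef_rot"]).as_matrix();print("yaw",np.degrees(np.arctan2(R[1,1],R[0,1])))
print("leaf hole near end pred",P(ex,ey,.1628,-7.9,-.012),"seen 351 265.5")
print("jamb near",P(.5097,-.1845,.0725,-7.9,-.035),"seen 355.25 327")
print("jamb far near-end",P(.5097,-.1845,.0725,-7.9,.016),"seen 342.5 303.75")
print("px per cm x,y,z at jamb",*(P(.5097+d[0],-.1845+d[1],.0725+d[2],-7.9,0)-P(.5097,-.1845,.0725,-7.9,0) for d in np.eye(3)*.01))
```

```text
yaw -7.924834649013431
leaf hole near end pred [352.41 264.49] seen 351 265.5
jamb near [357.05 325.62] seen 355.25 327
jamb far near-end [343.84 303.88] seen 342.5 303.75
px per cm x,y,z at jamb [ 5.85 -2.05] [-3.33 -3.87] [ 0.11 -5.24]
```

Predicted and seen pixels agree to about 0.5 px relative between the leaf and the jamb, so the alignment is good. Now I'll lower to just above the knuckles, then go slowly.

{"op": "drive_tool", "data": {
  "series": [
    [[0,0,-1],0],
    [[0,0,-1.5],0],
    [[0,0,-1.5],0],
    [[0,0,-1.2],0],
    [[0,0,-0.8],0],
    [[0,0,-0.5],0],
    [[0,0,-0.3],0],
    [[0,0,-0.2],0],
    [[0,0,0],0],
    [[0,0,0],0]
  ]
}}

```text
time: 11.65
ee_pos: [0.5101, -0.1849, 0.1388]
eef_rot: [0.754, 0.656, 0.0, 0.0]
ft_force: [0.5, 0.1, -1.6]
width: 0.0047
grip_force: 30.0
```

{"op": "drive_tool", "data": {
  "series": [
    [[0,0,-0.2],0],
    [[0,0,-0.2],0],
    [[0,0,-0.2],0],
    [[0,0,-0.2],0],
    [[0,0,-0.1],0],
    [[0,0,-0.1],0],
    [[0,0,0],0],
    [[0,0,0],0],
    [[0,0,0],0],
    [[0,0,0],0]
  ]
}}

```text
time: 12.9
ee_pos: [0.51, -0.1849, 0.1286]
eef_rot: [0.754, 0.656, 0.0, 0.0]
ft_force: [-0.6, -0.2, -1.4]
width: 0.0054
grip_force: 30.0
```

No contact (force about 1.5 N, which is the leaf's weight). I'll go down the last 1.05 cm to TCP z = 0.118.

{"op": "drive_tool", "data": {
  "series": [
    [[0,0,-0.2],0],
    [[0,0,-0.2],0],
    [[0,0,-0.2],0],
    [[0,0,-0.2],0],
    [[0,0,-0.1],0],
    [[0,0,-0.1],0],
    [[0,0,-0.05],0],
    [[0,0,0],0],
    [[0,0,0],0],
    [[0,0,0],0]
  ]
}}

```text
time: 14.15
ee_pos: [0.51, -0.1848, 0.1181]
eef_rot: [0.754, 0.656, 0.0, 0.0]
ft_force: [0.8, -0.3, -1.7]
width: 0.0045
grip_force: 30.0
```

Run:
```python
from bench import r,vision
import cv2,numpy as np
s=r.read_state();print(s["ee_pos"],s["ft_force"],s["time"])
im=np.mean([vision.camera("side")["color"].astype(float) for _ in range(3)],0).astype(np.uint8)[:,:,::-1]
cv2.imwrite("pics/crop5.png",cv2.resize(im[270:345,325:425],(800,600),interpolation=cv2.INTER_CUBIC))
```

```text
[ 0.51001612 -0.18484493  0.11810525] [ 0.7789443  -0.26801981 -1.69923702] 14.15
```

View pics/crop5.png

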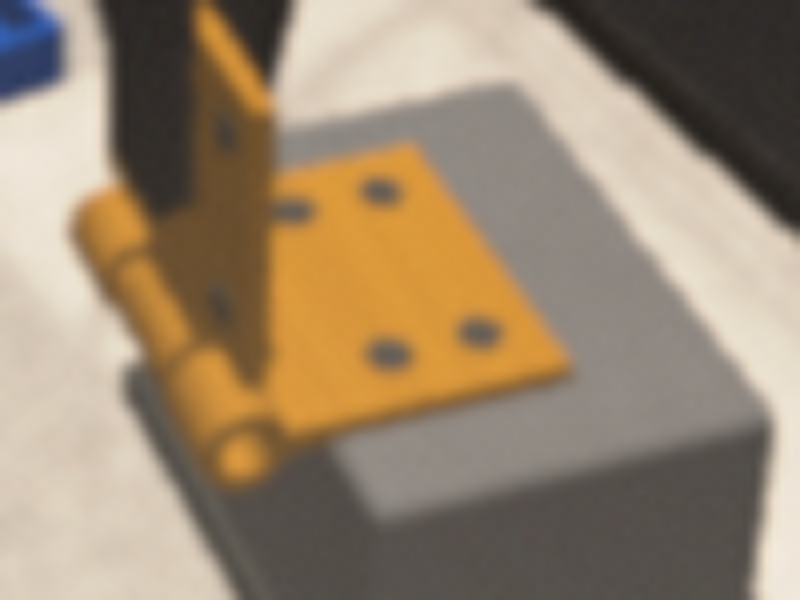

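The leaf sits between the knuckles with no contact force. Its silhouette at crop (138,315) may be slightly inset from the line of the outer knuckles, so I'll measure that at sub-pixel level.

Run:
```python
from bench import r,vision
import numpy as np
from h import *
cs=[vision.camera("side") for _ in range(6)];S=cam(cs[0])
im=np.mean([c["color"].astype(float) for c in cs],0)
f=im[:,:,0]-im[:,:,2]   # R-B, high on brass
ex,ey,_=r.read_state()["ee_pos"]
a=np.radians(-7.9);yv=np.array([-np.sin(a),np.cos(a),0]);B=np.array([.5097,-.1845,.0725])
def scan(l,B):   # walk normal to the axis image outward to the half-level edge; both outer-left side
    p=proj(S,B+yv*l);q=proj(S,B+yv*(l+.001));t=(q-p)/np.linalg.norm(q-p);n=np.array([t[1],-t[0]]);n*=-np.sign(n[0])
    k=np.arange(0,11,.1);X=p[:,None]+n[:,None]*k
    import cv2
    v=cv2.remap(f.astype(np.float32),X[0].astype(np.float32)[None],X[1].astype(np.float32)[None],cv2.INTER_LINEAR)[0]
    lev=(v[:20].mean()+v[-10:].mean())/2;return k[np.argmax(v<lev)],n,v[::20].round()
def pred(l,B):
    p=proj(S,B+yv*l);q=proj(S,B+yv*(l+.001));t=(q-p)/np.linalg.norm(q-p);n=np.array([t[1],-t[0]]);n*=-np.sign(n[0])
    ex=np.cross(yv,[0,0,1]);th=np.linspace(0,2*np.pi,73)
    return max((proj(S,B+yv*l+.009*(ex*np.cos(w)+np.array([0,0,1])*np.sin(w)))-p)@n for w in th)
for l in(-.031,-.028,-.025,-.022,-.019,-.009,-.006,-.003,0,.003,.006,.009,.019,.022,.025,.028):
    k,n,v=scan(l,B);print(l,round(k,2),round(pred(l,B),2),"diff",round(k-pred(l,B),2),v)
```

```text
-0.031 6.6 6.32 diff 0.28 [ 98. 129. 116.  71.  36.  13.]
-0.028 7.2 6.29 diff 0.91 [ 99. 100.  90.  76.  35.  13.]
-0.025 6.6 6.27 diff 0.33 [140. 127. 112.  86.  34.  12.]
-0.022 6.2 6.25 diff -0.05 [152. 143. 120.  86.  33.  12.]
-0.019 6.1 6.22 diff -0.12 [152. 142. 118.  83.  33.  13.]
-0.009 5.5 6.15 diff -0.65 [136. 126. 100.  60.  16.  14.]
-0.006 5.9 6.13 diff -0.23 [ 98. 104.  87.  58.  16.  16.]
-0.003 5.7 6.1 diff -0.4 [ 96. 117. 103.  59.  20.  23.]
0 5.2 6.08 diff -0.88 [107. 134. 107.  55.  29.  31.]
0.003 5.0 6.06 diff -1.06 [114. 134. 104.  50.  32.  30.]
0.006 5.0 6.04 diff -1.04 [116. 132. 104.  52.  33.  29.]
0.009 5.0 6.02 diff -1.02 [112. 131. 101.  53.  34.  31.]
0.019 5.2 5.95 diff -0.75 [106. 127.  98.  57.  37.  27.]
0.022 5.6 5.93 diff -0.33 [ 96. 109.  89.  57.  35.  25.]
0.025 5.9 5.91 diff -0.01 [111. 102.  97.  61.  34.  24.]
0.028 5.4 5.89 diff -0.49 [144. 130. 110.  63.  34.  25.]
```

The silhouette is inset by about 0.5 px, or roughly 0.5–1 mm, which is inside tolerance. I'll nudge by half a millimetre in x and check the height from the plate's top corner.

{"op": "drive_tool", "data": {
  "series": [
    [[-0.05,0,0],0],
    [[0,0,0],0],
    [[0,0,0],0],
    [[0,0,0],0],
    [[0,0,0],0],
    [[0,0,0],0],
    [[0,0,0],0],
    [[0,0,0],0],
    [[0,0,0],0],
    [[0,0,0],0]
  ]
}}

```text
time: 15.85
ee_pos: [0.5095, -0.1849, 0.1181]
eef_rot: [0.754, 0.656, 0.0, 0.0]
ft_force: [0.0, -1.0, -1.4]
width: 0.0048
grip_force: 30.0
```

Run:
```python
from bench import r
import pickle,numpy as np
from h import *
np.set_printoptions(precision=2,suppress=True)
_,c=pickle.load(open("s4.pkl","rb"));S=cam(c)
a=np.radians(-7.9);X=np.array([np.cos(a),np.sin(a),0]);Y=np.array([-np.sin(a),np.cos(a),0]);Z=np.array([0,0,1])
B=np.array([.5100,-.1848,.0725])
print("leaf top near corner (back side)",proj(S,B+.0025*X-.035*Y+.076*Z),"seen 358.75 283.1")
J=np.array([.5097,-.1845,.0725])
print("jamb plate rear near corner",proj(S,J+.0619*X-.035*Y+.0025*Z),"seen 396.5 316.2; near hole",proj(S,J-.035*Y),"seen 355.4 327")
s=r.read_state();print(s["ee_pos"],s["ft_force"],s["joint_vel"].round(3))
```

```text
leaf top near corner (back side) [360.62 282.35] seen 358.75 283.1
jamb plate rear near corner [396.6  314.44] seen 396.5 316.2; near hole [357.05 325.62] seen 355.4 327
[ 0.51 -0.18  0.12] [ 0.03 -0.95 -1.35] [-0.  0. -0.  0. -0.  0.  0.]
```

Both checks suggest the leaf is about 1 mm high, so I'll lower it 1 mm. That is still well clear of landing.

{"op": "drive_tool", "data": {
  "series": [
    [[0,0,-0.05],0],
    [[0,0,-0.05],0],
    [[0,0,0],0],
    [[0,0,0],0],
    [[0,0,0],0],
    [[0,0,0],0],
    [[0,0,0],0],
    [[0,0,0],0],
    [[0,0,0],0],
    [[0,0,0],0]
  ]
}}

```text
time: 17.1
ee_pos: [0.5095, -0.1849, 0.1171]
eef_rot: [0.754, 0.656, 0.0, 0.0]
ft_force: [0.7, -0.6, -1.7]
width: 0.0046
grip_force: 30.0
```

```bash
python3 -c "
from bench import r
s=r.read_state();print(s['ee_pos'],s['ft_force'],s['grip_force']);print(r.close_job())"
```

```text
[ 0.50948237 -0.18486206  0.11707304] [ 0.69764322 -0.58145518 -1.73234262] 29.998354325070977
the job is handed in; nothing more can be done
None
```

I handed the job in at about 17 s with the brass leaf held still between the jamb knuckles, its hole in line to within about 1 mm by my measurements and no contact force on the jamb; the judge returned no verdict.

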